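# Close and clamp the filter box

### The job

Flip the cam lever on the filter box fully open; then fit the cover lying on the bench by angling its tongue under the lip of the groove and lowering it flat onto its seat. Next, with the lever still open, turn the adjusting nut clockwise until its pointer is on the index mark, and finally flip the lever fully closed so that its pad clamps the cover. Leave the bottles, the jar and the beaker standing where they are.

Things in the scene. Friction and masses are not known exactly. Their poses are not given: they have to be found in the camera images.
- filter_box: fixed steel box, 250 x 140 mm (180 at the clamp end, where it is wider on the +y side); origin on the bench under the middle of the cover's seat, z up, local +x (x, y, z in mm below are local to it) from groove end to clamp end. The seat is the flat rim round the well, z=45. Home: cover flat on the seat, its origin over this one (x -3 to +4). All clamp z given hold at nut value 0; the clamp rides 1.6 mm higher per rad the nut is below 0.
- groove (a point): middle of the lip's lower edge, box-local (-70, 0, 55). Groove for the tongue: floor z=45, lip underside z=55, lip top z=62, back wall x=-81; it opens towards +x. Upright end cheeks, inner faces y=+-59, x=-81 to -50, top z=62, leave the cover 3 mm play each side.
- cover: loose aluminium cover, 0.3 to 0.65 kg, flat on the bench at the start; origin at its underside, z up. Plate x=-62 to 63, y=-56 to 56, 8 mm thick; tongue at the underside, 4 thick, 100 wide, from x=-62 to -78. Lifting rib on top: x=-35 to -21 (14 thick), y=-30 to 30, z=8 to 38.
- rib_grip (a point): on the cover's lifting rib at cover-local (-28, 0, 30) mm: grasp across its 14 mm thickness, closing along the cover's x
- tongue_tip (a point): middle of the tongue's free edge, cover-local (-78, 0, 2) mm
- clamp_lever (a joint): lever angle, rad: 0 = closed (stop; handle over the seat, rising 0.5 rad towards the groove); grows as the handle swings up and over to 2.35 = fully open (stop; handle lies back). Stays where left: about 4 N at the bar moves it, 8 N for the last 0.15 rad of closing on a seated cover. Below 2.0 the cam nose overhangs the seat and blocks the cover. Starts at 0 to 0.3.
- lever_pivot (a point): middle of the lever's hinge, box-local (86, 0, 73) mm; hinge axis along the box's y. It sits between two ears (x=79 to 94, out to y=+-17, top z=83) on the clamp carriage, a plate x=79 to 160, y=-45 to 108, top z=62.
- lever_bar (a point): middle of the lever's bail handle: a black round cross-bar, diameter 14, 64 long along the box's y, 76 mm from the pivot. At lever value q it is at box-local x = 86 - 76 cos(0.5+q), y = 0, z = pivot z + 76 sin(0.5+q). Two side rods (diameter 8, y=+-21 at the hinge, +-28 at the bar) leave its middle free. Gripped there from above across its diameter (closing along the box's x), it turns between the fingers.
- adjusting_nut (a joint): nut angle, rad, about the vertical; grows clockwise seen from above (tightening, lowers the clamp 1.6 mm per rad). 0 = pointer on the index mark, the right tension. Starts at -1.7 to -0.8. Stops at -2.8 and 0.9. Friction 0.06 N m; stays where left.
- nut_grip (a point): on the nut's axis, box-local (104, 74, 92) mm: height to grip. The nut is a black upright bar 44 long, 14 thick, z=70 to 100, on a hub of diameter 24. A thin pointer at its foot sticks out of one end, to 39 mm from the axis. At 0 pointer and bar lie along box +x; at joint value a they are turned -a counter-clockwise from it.
- index_mark (a point): top of the small upright index block on the clamp carriage, 12 x 8 x 10 mm, 47 mm from the nut's axis on its box +x side
- pressure_pad: black rubber ball, diameter 14, on a 3 N/mm spring under the lever's cam nose; origin at its centre. With the cover home, nut at 0 and lever closed it presses the cover with about 7 N at box-local x=59, y=0.
- tall_bottle: tall amber bottle with black cap, diameter 54, height 130, loose on the bench between the two work places; origin at the middle of its foot
- reagent_bottle: amber bottle with black cap, diameter 52, height 120, loose, beside the filter box on its local -y side; origin at the middle of its foot
- sample_jar: white jar, diameter 48, height 60, loose, beside the filter box on its local +y side, near the groove end; origin at the middle of its foot
- beaker: white open beaker, rim diameter 60, height 75, loose, beside the place where the cover lies at the start; origin at the middle of its foot
There are look-alikes about, which are no part of the job. What is meant by the cover is not brown, and is the larger of those in its own colour.

How it is judged:
By the outcome, as a careful person would: the job done as asked, in the order asked, and still so for the second after the job is handed in, with the robot touching nothing.
It also fails if it takes over 72 s, if anything falls off the work surface, if the arm or the gripper's body presses on something with over 40 N, if the wrist force passes 120 N, or if a joint passes its speed limit or range.

### The arm

A 6-joint arm with a two-finger parallel gripper is mounted at the origin on the work surface. World frame = base frame: x ahead of the robot, y to its left, z up, the work surface at z = 0. Lengths are in m, angles in rad, forces in N, time in s.
With the tool pointing down it reaches from about 0.35 to 0.775 m from the base axis. Payload 5.5 kg.
Tool frame: the origin (TCP) lies between the finger pads; the fingertips stand 11 mm ahead of it and the grasp point (between the pads) lies 8 mm behind it (tips_ahead is the distance from the TCP to the fingertips, in m); z points along the fingers, y is the line along which they close (so a half turn about z gives the same grasp; the last joint's range is limited). The gripper opens to 85 mm and grips with 20 to 120 N. Pads are 22 mm wide; open, the fingers measure 114 mm over their backs; the gripper's body (76 mm by 85 mm) begins 54 mm behind the grasp point. The pads swing forward as they close: fully open they stand 13 mm farther back than shut.
Start: joints at [1.105, 0.313, 0.046, 1.304, 0, 1.431], TCP at [0.184, 0.545, 0.242] pointing down, gripper open.
Joint ranges: [-2.76, 2.76], [-0.86, 1.69], [-1.03, 1.26], [-2.2, 2.34], [-1.47, 1.5], [-3.14, 3.14]. Speed limits (rad/s): [2.57, 2.57, 3.14, 3.14, 3.14, 3.14].

### API

Orientations are given as a unit quaternion [w, x, y, z].
In Python, from workcell import * gives the robot as it stands. The module is installed in compiled form; this text tells all that it offers.
- The arm moves only by the tool jog_arm, never from a script. Its argument "moves" is a list of rows, each an object with "fingers": the closure, from 0 (fully open) to 1 (shut); "slide": the shift along the tool's x, y, z in mm, a list of three; "angular": the turn, a rotation vector about the tool's x, y, z in degrees, a list of three. A call has 1 to 10 rows; each row is the pose to reach, as a shift and turn from the pose commanded when the call began, along the tool's axes at that moment; what a row does not reach only later rows make up. A row lasts 1/12 s, in which the tool goes at most 41.7 mm and 7.16 degrees, less where a joint would pass 70% of its speed; a pose out of reach is approached as far as the arm can. A call with a gripper value outside its range is refused whole. The fingers move at their own pace and stop on an object; "squeeze" is the grip in N (left out, the last holds). Time passes only in rows, so rows that repeat a pose let the fingers close. It gives the time, the measured TCP pose, the force, the opening and the grip force at its end, in the units of the state.
- get_state(): the state, without advancing time (a new reading comes with each control period).
- read_camera(name): name is "scene" or "top" or "wrist"; returns a dict with "color" (400x640x3 uint8, red, green, blue), "fovy" (degrees; the focal length in pixels is half the picture's height over the tangent of half this angle, whatever the lens; pixels are square), "cx", "cy" (the principal point, pixels), "world_from_camera" (4x4, takes a point from camera to world coordinates); the wrist camera has in their place "tool_from_camera" (4x4, takes a point from camera to tool coordinates, whose origin is the TCP and whose axes are the flange's). Camera axes: x right, y down, z forward; pixel columns grow to the right and rows downward; lengths in m; the calibration is good to about 2 mm. A picture is of the moment at which its call begins: read the wrist's pose just before it. There is no depth.
- hand_in(): hands the job in; it is judged then, once.
Trained networks look in a picture, given as the dict that the camera call returned (one of the last four; its "shot" number tells which), for a name from the list of things; names that differ only in an ending like _2 or _b are one class to them, and where a whole thing is asked for, a point or a joint stands for the part that bears it (a point fixed in the world has none). Each returns a list of dicts, best first, with "p" (0 to 1); they miss things now and then, are a little off and sometimes report something else, mostly with a low value. They report only what shows in the picture. A call takes as long as a camera call. They do not tell look-alikes from the thing itself.
- look_for(target, picture): "point" ([column, row] in pixels, amid what is visible of it).
- tip_of(target, picture): "point" ([column, row] in pixels: a listed point, or the origin of a listed thing).
The state is a dict: "clock": time; "joint_pos": joint angles; "qvel": joint speeds; "tau": joint torques, N m; "tcp_pos": TCP position; "orientation": TCP orientation; "wrist_force": force on the tool from outside, world axes, zero at the start; "ft_torque": the same for the moment, N m; "finger_gap": finger opening in m; "grip_force": force on a finger pad.
Only numpy, scipy, OpenCV 4.12 (cv2) and the standard library are available. Lean on these libraries where they do the work, as an engineer would, in place of code of your own. Each camera call takes 0.05 s, during which the arm holds its last target. There are 200 camera calls.

## Working session

There is one attempt and no reset: what is moved stays moved. The work goes in short steps, Python scripts to look and compute and a tool call to move; the robot and the scene stay as the last step left them, time stands still between calls to the robot, and variables do not carry over. Pictures are saved under pics/ and viewed, at most 10 in all, crops included, and the job is handed in when it is done.

Besides the shell and the picture viewer there is one more tool, called after "Request:" as name(argument=value, ...), one argument or row to a line, values as JSON. jog_arm: Moves the arm, as the interface text tells. Its arguments: {"type":"object","properties":{"moves":{"type":"array","items":{"type":"object","properties":{"fingers":{"type":"number"},"slide":{"type":"array","items":{"type":"number"}},"angular":{"type":"array","items":{"type":"number"}}}}},"squeeze":{"type":"number"}},"required":["moves"]}

```bash
mkdir -p pics
python3 - <<'E'
from workcell import *
import cv2
s=get_state();print(s['clock'],s['tcp_pos'],s['orientation'],s['joint_pos'])
for n in("scene","top"):
    p=read_camera(n);cv2.imwrite(f"pics/{n}0.png",p["color"][:,:,::-1])
    print(n,p['fovy'],p['cx'],p['cy'],p['world_from_camera'].round(4).tolist())
    for t in["cover","rib_grip","tongue_tip","groove","lever_pivot","lever_bar","nut_grip","index_mark","filter_box","tall_bottle","reagent_bottle","sample_jar","beaker"]:
        print(t,[([round(float(v)) for v in d['point']],round(d['p'],2)) for d in tip_of(t,p)[:3]])
E
```

```text
0.0 [0.18383197 0.54431464 0.24141506] [-2.73210032e-04  1.62184347e-01  9.86760059e-01 -8.64898275e-04] [1.10538908e+00 3.14009885e-01 4.50073341e-02 1.30360781e+00
 6.28417794e-06 1.43119702e+00]
scene 42.054144985018226 318.4241494756323 206.73996982582267 [[0.4639, 0.5291, -0.7105, 1.6078], [0.8859, -0.278, 0.3714, -0.6529], [-0.001, -0.8017, -0.5977, 1.021], [0.0, 0.0, 0.0, 1.0]]
cover [([399, 219], 0.85), ([324, 211], 0.74), ([375, 182], 0.73)]
rib_grip [([410, 215], 0.78), ([382, 177], 0.65), ([318, 201], 0.55)]
tongue_tip [([394, 186], 0.95), ([424, 230], 0.93), ([301, 207], 0.73)]
groove [([264, 264], 0.56)]
lever_pivot [([248, 227], 0.55), ([217, 218], 0.26)]
lever_bar [([254, 225], 0.67), ([400, 217], 0.67), ([221, 217], 0.3)]
nut_grip [([220, 223], 0.71)]
index_mark [([218, 218], 0.63)]
filter_box [([260, 263], 0.94)]
tall_bottle [([349, 238], 0.85), ([298, 251], 0.55)]
reagent_bottle [([297, 251], 0.87), ([346, 241], 0.3)]
sample_jar [([228, 279], 0.97)]
beaker [([424, 204], 0.87), ([400, 216], 0.33)]
top 49.5685892664737 324.07982224349973 203.51215695937384 [[0.0096, -0.9944, 0.1056, 0.4007], [-0.9999, -0.0086, 0.0097, -0.0961], [-0.0087, -0.1057, -0.9944, 1.1604], [0.0, 0.0, 0.0, 1.0]]
cover [([202, 261], 0.88), ([298, 240], 0.72), ([223, 188], 0.61)]
rib_grip [([202, 259], 0.91), ([217, 174], 0.63), ([305, 247], 0.56)]
tongue_tip [([322, 260], 0.81), ([190, 253], 0.76), ([216, 160], 0.73)]
groove [([410, 163], 0.94)]
lever_pivot [([406, 224], 0.88)]
lever_bar [([410, 191], 0.65)]
nut_grip [([437, 234], 0.67)]
index_mark [([431, 250], 0.81)]
filter_box [([401, 193], 0.63)]
tall_bottle [([302, 181], 0.83), ([225, 186], 0.71)]
reagent_bottle [([358, 198], 0.88)]
sample_jar [([444, 183], 0.85)]
beaker [([185, 196], 0.56)]
```

Run:
```python
import cv2
a=cv2.imread("pics/top0.png")[120:320,130:490];cv2.imwrite("pics/top0c.png",cv2.resize(a,(800,444),interpolation=cv2.INTER_CUBIC))
a=cv2.imread("pics/scene0.png")[130:320,190:470];cv2.imwrite("pics/sc0c.png",cv2.resize(a,(800,543),interpolation=cv2.INTER_CUBIC))
```

```text
(no output)
```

View pics/top0c.png

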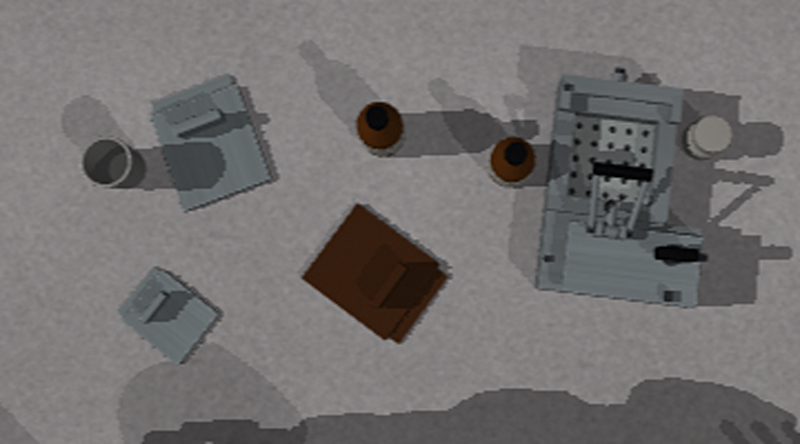

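View pics/sc0c.png

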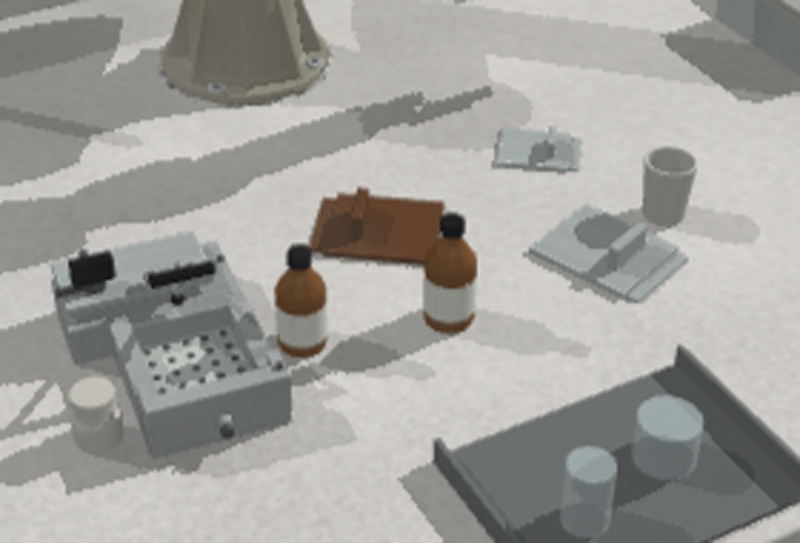

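The crop settles which cover is meant. There are three candidates in the full top image: a large grey one at about (227,185) beside the beaker, a small grey one at about (206,262), and a brown one at about (298,243). The cover is the large grey one: it isn't brown and it is the larger of the two greys. Its tongue and rib side face image-up. The box is at about (405,200) with its groove end image-up, the lever is near closed, and the nut is on the right.

```bash
cat > h.py <<'E'
from workcell import *
import numpy as np, cv2
from scipy.optimize import least_squares
from scipy.spatial.transform import Rotation as R
def Rq(q): return R.from_quat([q[1],q[2],q[3],q[0]]).as_matrix()
def wfc(p,s=None):
    if 'world_from_camera' in p: return np.array(p['world_from_camera'])
    T=np.eye(4);T[:3,:3]=Rq(s['orientation']);T[:3,3]=s['tcp_pos'];return T@np.array(p['tool_from_camera'])
def cam(p,s=None): return dict(T=wfc(p,s),f=200/np.tan(np.radians(p['fovy'])/2),c=np.array([p['cx'],p['cy']]))
def proj(c,X):
    X=(np.asarray(X,float)-c['T'][:3,3])@c['T'][:3,:3];return X[...,:2]/X[...,2:]*c['f']+c['c']
def onplane(c,px,z):
    d=c['T'][:3,:3]@np.append((np.array(px,float)-c['c'])/c['f'],1);o=c['T'][:3,3];return o+d*(z-o[2])/d[2]
def W(pose,l,tilt=None):
    x,y,a=pose;l=np.asarray(l,float)/1000;C,S=np.cos(a),np.sin(a)
    return np.stack([x+C*l[...,0]-S*l[...,1],y+S*l[...,0]+C*l[...,1],l[...,2]],-1)
def fit(obs,x0):  # obs: list of (cam, local mm, px)
    f=lambda v:np.concatenate([proj(c,W(v,l))-np.array(p) for c,l,p in obs])
    r=least_squares(f,x0,loss='soft_l1');return r.x,r.fun.reshape(-1,2).round(1) if r.fun.size==2*len(obs) else r.fun
def axes(s,d):  # world displacement (m) -> tool mm
    return (Rq(s['orientation']).T@np.asarray(d)*1000).round(1)
E
python3 - <<'E'
from h import *
T=cam(read_camera("top"));S=cam(read_camera("scene"))
ox=[(T,[-70,0,55],(410,163)),(T,[86,0,75],(406,224)),(T,[104,74,94],(437,234)),(T,[151,74,74],(431,250)),(T,[0,0,0],(401,193)),(S,[-70,0,55],(264,264)),(S,[104,74,94],(220,223)),(S,[151,74,74],(218,218)),(S,[0,0,0],(260,263)),(S,[86,0,75],(248,227))]
b,r=fit(ox,[.4,-.3,np.pi]);print('box',b.round(4),r.tolist())
oc=[(T,[-28,0,30],(217,174)),(T,[-78,0,2],(216,160)),(T,[0,0,0],(223,188)),(S,[-28,0,30],(382,177)),(S,[-78,0,2],(394,186)),(S,[0,0,0],(375,182))]
c,r=fit(oc,[.4,.1,np.pi]);print('cover',c.round(4),r.tolist())
# edges from crop
k=lambda u,v:(130+u/2.222,120+v/2.222)
print('cov corners',[onplane(T,k(*q),.008)[:2].round(3).tolist() for q in[(152,100),(235,75),(275,180),(187,211)]])
print('pred',W(c,[[-62,-56,8],[-62,56,8],[63,56,8],[63,-56,8]])[:,:2].round(3).tolist())
print('box lip corners',[onplane(T,k(*q),.062)[:2].round(3).tolist() for q in[(560,75),(683,88),(697,305),(538,290)]])
print('bar z~110',onplane(T,k(622,172),.12).round(3), [W(b,[86-76*np.cos(.5+q),0,75+76*np.sin(.5+q)]).round(3).tolist() for q in(0,.15,.3)], [proj(T,W(b,[86-76*np.cos(.5+q),0,75+76*np.sin(.5+q)])).round(0).tolist() for q in(0,.15,.3)])
for n,z,px,px2 in[('tall',.13,(302,181),(349,238)),('reag',.12,(358,198),(297,251)),('jar',.06,(444,183),(228,279)),('beak',.075,(185,196),(424,204))]:
    print(n,onplane(T,px,0).round(3)[:2],onplane(S,px2,0).round(3)[:2])
s=get_state();p=read_camera('wrist');print(p['tool_from_camera'].round(4).tolist(),p['fovy'],p['cx'],p['cy'])
E
```

```text
box [ 0.5542 -0.2972  3.0402] [[-0.9, 0.6], [-1.0, -1.0], [-1.2, -0.8], [1.2, 2.3], [1.9, 0.0], [0.2, 0.8], [0.6, -0.3], [-0.3, 0.8], [-1.8, 0.3], [-0.1, -1.5]]
cover [0.5503 0.1883 3.4142] [[1.1, 7.4], [0.4, 5.5], [0.3, 5.0], [23.6, 33.9], [23.3, 39.1], [22.9, 32.5]]
cov corners [[0.625, 0.256], [0.657, 0.156], [0.528, 0.104], [0.49, 0.209]]
pred [[0.595, 0.259], [0.625, 0.151], [0.505, 0.117], [0.475, 0.225]]
box lip corners [[0.648, -0.234], [0.633, -0.376], [0.384, -0.387], [0.399, -0.208]]
bar z~110 [ 0.528 -0.293  0.12 ] [[0.535, -0.295, 0.111], [0.529, -0.295, 0.121], [0.521, -0.294, 0.13]] [[410.0, 195.0], [411.0, 197.0], [411.0, 200.0]]
tall [ 0.585 -0.024] [ 0.578 -0.01 ]
reag [ 0.54  -0.176] [ 0.558 -0.176]
jar [ 0.583 -0.408] [ 0.574 -0.395]
beak [0.541 0.292] [0.543 0.297]
[[0.0003, -0.9574, -0.2888, 0.0744], [1.0, 0.0003, 0.0, 0.0005], [0.0001, -0.2888, 0.9574, -0.1321], [0.0, 0.0, 0.0, 1.0]] 59.47086058330038 312.4319830194286 200.21353702028475
```

Request:
jog_arm(
  moves=[
    {"slide":[-302,-283,-10],"angular":[0,0,70],"fingers":0.3},
    {"slide":[-302,-283,-10],"angular":[0,0,70],"fingers":0.3},
    {"slide":[-302,-283,-10],"angular":[0,0,70],"fingers":0.3},
    {"slide":[-302,-283,-10],"angular":[0,0,70],"fingers":0.3},
    {"slide":[-302,-283,-10],"angular":[0,0,70],"fingers":0.3},
    {"slide":[-302,-283,-10],"angular":[0,0,70],"fingers":0.3},
    {"slide":[-302,-283,-10],"angular":[0,0,70],"fingers":0.3},
    {"slide":[-302,-283,-10],"angular":[0,0,70],"fingers":0.3},
    {"slide":[-302,-283,-10],"angular":[0,0,70],"fingers":0.3},
    {"slide":[-302,-283,-10],"angular":[0,0,70],"fingers":0.3},
  ],
  squeeze=30,
)

```text
clock: 2.38
tcp_pos: [0.3802, 0.178, 0.2527]
orientation: [0.0, 0.701, 0.713, 0.001]
wrist_force: [1.5, 1.0, 0.4]
finger_gap: 0.0599
grip_force: 0.0
```

Run:
```python
from h import *
T=cam(read_camera("top"));S=cam(read_camera("scene"))
oc=[(T,[-28,0,30],(217,174)),(T,[-78,0,2],(216,160)),(T,[0,0,0],(223,188)),(S,[-28,0,30],(410,215)),(S,[-78,0,2],(424,230)),(S,[0,0,0],(399,219))]
k=lambda u,v:(130+u/2.222,120+v/2.222)
for l,q in zip([[63,56,8],[63,-56,8]],[(275,180),(187,211)]): oc.append((T,l,k(*q)))
c,r=fit(oc,[.55,.18,3.4]);print('cover',c.round(4),r.tolist())
s=get_state();print(s['clock'],s['tcp_pos'].round(4));b=[.5542,-.2972,3.0402]
d=W(b,[20,0,250])-s['tcp_pos'];print(axes(s,d),np.degrees(np.arctan2(*Rq(s['orientation'])[[1,0],1])))
```

```text
cover [0.5695 0.1832 3.536 ] [[2.0, 0.6], [-0.9, -0.4], [2.4, -2.0], [-1.5, -0.8], [-2.6, -2.4], [1.0, -0.7], [-1.3, -1.7], [-0.7, -0.0]]
2.4833 [0.3824 0.1756 0.2527]
[-472.6  146.1    3.5] 0.7063609624693257
```

Request:
jog_arm(
  moves=[
    {"slide":[-473,146,3],"angular":[0,0,6.5]},
    {"slide":[-473,146,3],"angular":[0,0,6.5]},
    {"slide":[-473,146,3],"angular":[0,0,6.5]},
    {"slide":[-473,146,3],"angular":[0,0,6.5]},
    {"slide":[-473,146,3],"angular":[0,0,6.5]},
    {"slide":[-473,146,3],"angular":[0,0,6.5]},
    {"slide":[-473,146,3],"angular":[0,0,6.5]},
    {"slide":[-473,146,3],"angular":[0,0,6.5]},
    {"slide":[-473,146,3],"angular":[0,0,6.5]},
    {"slide":[-473,146,3],"angular":[0,0,6.5]},
  ],
)

```text
schema error: expected keys fingers, slide, angular
```

Run:
```python
from h import *
s=get_state();p=read_camera('wrist');C=cam(p,s);cv2.imwrite('pics/w1.png',p['color'][:,:,::-1])
print(s['clock'],s['tcp_pos'].round(4),s['orientation'].round(4))
np.save('w1.npy',np.array([C['T'],],dtype=float))
b=[.5542,-.2972,3.0402]
loc=dict(groove=[-70,0,55],lever_pivot=[86,0,75],nut_grip=[104,74,94],index_mark=[151,74,74],filter_box=[0,0,0],lever_bar=[20,0,115])
obs=[]
for t,l in loc.items():
    r=tip_of(t,p)[:2];print(t,[(np.round(d['point'],1).tolist(),round(d['p'],2)) for d in r],proj(C,W(b,l)).round(0))
    if r and t not in('lever_bar',): obs.append((C,l,r[0]['point']))
v,r=fit(obs,b);print(v.round(4),r.tolist())
```

```text
2.4833 [0.3824 0.1756 0.2527] [1.100e-03 7.027e-01 7.115e-01 4.000e-04]
groove [] [485. 521.]
lever_pivot [] [375. 530.]
nut_grip [([481.3, 157.5], 0.74)] [354. 586.]
index_mark [([521.9, 152.7], 0.62)] [318. 563.]
filter_box [] [422. 475.]
lever_bar [] [435. 575.]
[0.6305 0.2738 3.1305] [[2.8, 0.2], [-100.9, -0.1]]
```

View pics/w1.png

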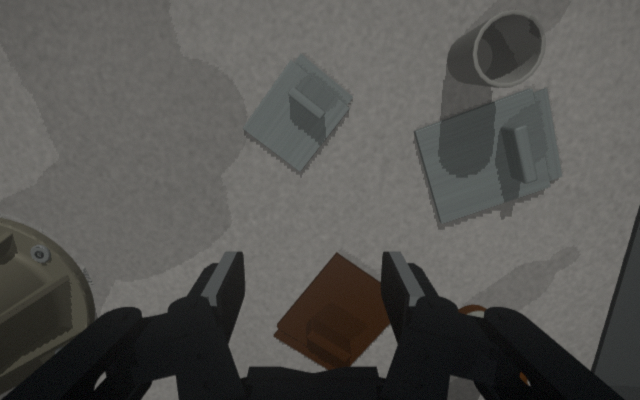

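The move was refused because every row needs `fingers`. The picture still helps: it shows the large grey cover at about (488,155) with its tongue to the right, the beaker at (508,48), the small grey cover at (300,112) and the brown one at (335,310).

Request:
jog_arm(
  moves=[
    {"fingers":0.3,"slide":[-473,146,3],"angular":[0,0,6.5]},
    {"fingers":0.3,"slide":[-473,146,3],"angular":[0,0,6.5]},
    {"fingers":0.3,"slide":[-473,146,3],"angular":[0,0,6.5]},
    {"fingers":0.3,"slide":[-473,146,3],"angular":[0,0,6.5]},
    {"fingers":0.3,"slide":[-473,146,3],"angular":[0,0,6.5]},
    {"fingers":0.3,"slide":[-473,146,3],"angular":[0,0,6.5]},
    {"fingers":0.3,"slide":[-473,146,3],"angular":[0,0,6.5]},
    {"fingers":0.3,"slide":[-473,146,3],"angular":[0,0,6.5]},
    {"fingers":0.3,"slide":[-473,146,3],"angular":[0,0,6.5]},
    {"fingers":0.3,"slide":[-473,146,3],"angular":[0,0,6.5]},
  ],
)

```text
clock: 3.67
tcp_pos: [0.5126, -0.2157, 0.2496]
orientation: [-0.0, 0.737, 0.676, 0.0]
wrist_force: [1.5, 1.1, 0.8]
finger_gap: 0.0598
grip_force: 0.0
```

```bash
cat > boxlook.py <<'E'
from h import *
import sys
s=get_state();p=read_camera('wrist');C=cam(p,s);cv2.imwrite(sys.argv[1],p['color'][:,:,::-1])
print(s['clock'],s['tcp_pos'].round(4),s['orientation'].round(4))
b=[.5542,-.2972,3.0402]
loc=dict(groove=[-70,0,55],lever_pivot=[86,0,75],nut_grip=[104,74,94],index_mark=[151,74,74],filter_box=[0,0,0],lever_bar=[20,0,115])
obs=[]
for t,l in loc.items():
    r=tip_of(t,p)[:2];print(t,[(np.round(d['point'],1).tolist(),round(d['p'],2)) for d in r],proj(C,W(b,l)).round(0))
    if r and t not in('lever_bar',): obs.append((C,l,r[0]['point']))
v,r=fit(obs,b);print(v.round(4),r.tolist())
import pickle;pickle.dump((C,v),open('c.pkl','wb'))
E
python3 boxlook.py pics/w2.png
```

```text
3.6667 [ 0.5126 -0.2157  0.2496] [-0.000e+00  7.373e-01  6.755e-01  1.000e-04]
groove [([428.2, 250.9], 0.84)] [429. 251.]
lever_pivot [([271.7, 255.0], 0.97)] [274. 258.]
nut_grip [([249.0, 333.2], 0.87)] [255. 336.]
index_mark [] [212. 323.]
filter_box [([353.7, 228.3], 0.69)] [354. 230.]
lever_bar [([339.3, 280.6], 0.76), ([345.4, 127.8], 0.73)] [347. 280.]
[ 0.5525 -0.2953  3.02  ] [[-0.9, 0.0], [0.3, -0.2], [2.2, -0.6], [-1.0, 0.7]]
```

View pics/w2.png

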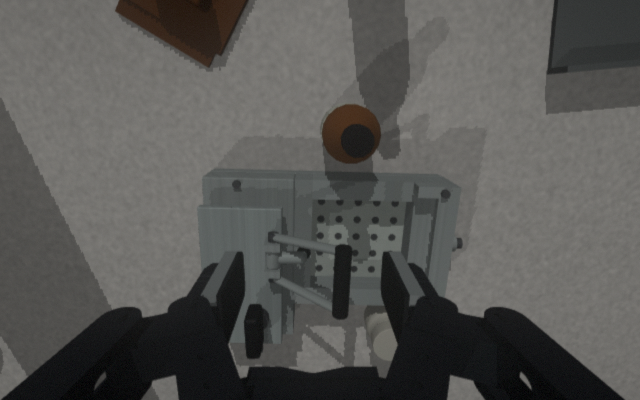

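The box is centred around (330,240), and the lever bar is upright in the image at (342,281) with both rods visible. The nut is at (254,331), lying along the image's vertical. The reagent bottle is at (351,135).

Run:
```python
from h import *
import pickle
C,v=pickle.load(open('c.pkl','rb'))
s=get_state();b=[.5535,-.2963,3.036]
for q in(0,.1,.2,.3):
    l=[86-76*np.cos(.5+q),0,75.3+76*np.sin(.5+q)];X=W(b,l);print(q,proj(C,X).round(1),X.round(4),axes(s,X-s['tcp_pos']))
# line directions in picture
g=cv2.cvtColor(cv2.imread('pics/w2.png'),cv2.COLOR_BGR2GRAY)
L=cv2.createLineSegmentDetector().detect(g)[0][:,0]
for l in L:
    n=np.hypot(l[2]-l[0],l[3]-l[1])
    if n>45 and 195<min(l[0],l[2]) and max(l[0],l[2])<470 and 160<min(l[1],l[3])<330:
        P=[onplane(C,l[:2],.062),onplane(C,l[2:],.062)];d=P[1]-P[0];print(l.round(0),np.degrees(np.arctan2(d[1],d[0])).round(1))
print(proj(C,W(b,[[125,-70,45],[-125,-70,45],[-81,59,62],[-81,-59,62],[-70,59,62],[-70,-59,62]])).round(0).tolist())
```

```text
0 [346.2 277.1] [ 0.5343 -0.2943  0.1117] [-78.9  29.8 138.1]
0.1 [342.2 280.8] [ 0.5304 -0.2938  0.1182] [-78.8  25.8 131.6]
0.2 [337.2 284.4] [ 0.5258 -0.2934  0.1243] [-78.7  21.2 125.5]
0.3 [331.3 287.9] [ 0.5206 -0.2928  0.1298] [-78.6  16.  120. ]
[397. 343. 382. 299.] 104.4
[331. 316. 334. 247.] 83.6
[380. 299. 382. 252.] 86.8
[244. 295. 228. 344.] -114.5
[350. 268. 347. 316.] -96.3
[274. 240. 332. 252.] -18.4
[389. 252. 409. 294.] -68.3
[400. 252. 405. 203.] 83.7
[280. 342. 281. 294.] 82.6
[438. 201. 428. 276.] -96.3
[413. 203. 407. 261.] -96.0
[425. 267. 432. 217.] 83.7
[376. 172. 424. 173.] -6.0
[199. 253. 196. 207.] 83.0
[278. 208. 208. 206.] 173.5
[257. 169. 313. 170.] -6.5
[[236.0, 178.0], [489.0, 183.0], [435.0, 305.0], [449.0, 197.0], [424.0, 305.0], [438.0, 197.0]]
```

Request:
jog_arm(
  moves=[
    {"fingers":0.4,"slide":[-79,26,60],"angular":[0,0,1]},
    {"fingers":0.4,"slide":[-79,26,60],"angular":[0,0,1]},
    {"fingers":0.4,"slide":[-79,26,60],"angular":[0,0,1]},
    {"fingers":0.4,"slide":[-79,26,100],"angular":[0,0,1]},
    {"fingers":0.4,"slide":[-79,26,120],"angular":[0,0,1]},
    {"fingers":0.4,"slide":[-79,26,139],"angular":[0,0,1]},
    {"fingers":0.4,"slide":[-79,26,139],"angular":[0,0,1]},
  ],
  squeeze=20,
)

```text
clock: 4.6
tcp_pos: [0.5282, -0.2929, 0.1068]
orientation: [-0.004, 0.744, 0.669, -0.001]
wrist_force: [-0.1, 0.2, 0.3]
finger_gap: 0.0517
grip_force: 0.0
```

Run:
```python
from h import *
s=get_state();b=[.5535,-.2963,3.034]
print(s['tcp_pos'].round(4),s['wrist_force'],s['finger_gap'],np.degrees(np.arctan2(*Rq(s['orientation'])[[1,0],1])))
print(axes(s,W(b,[86-76*np.cos(.6),0,75.3-8+76*np.sin(.6)])-s['tcp_pos']))
```

```text
[ 0.5282 -0.2929  0.1068] [-0.10825173  0.22510967  0.26295286] 0.051729135808342416 -6.071511586899367
[-0.6  2.3 -3.4]
```

Request:
jog_arm(
  moves=[
    {"fingers":0.7,"slide":[0,1,-3],"angular":[0,0,0]},
    {"fingers":1,"slide":[0,2,-3],"angular":[0,0,0]},
    {"fingers":1,"slide":[0,2,-3],"angular":[0,0,0]},
    {"fingers":1,"slide":[0,2,-3],"angular":[0,0,0]},
    {"fingers":1,"slide":[0,2,-3],"angular":[0,0,0]},
    {"fingers":1,"slide":[0,2,-3],"angular":[0,0,0]},
  ],
  squeeze=20,
)

```text
clock: 5.1
tcp_pos: [0.5312, -0.2961, 0.115]
orientation: [-0.001, 0.744, 0.668, -0.001]
wrist_force: [-5.9, -0.3, -0.1]
finger_gap: 0.0133
grip_force: 20.6
```

Run:
```python
from h import *
s=get_state();b=[.5535,-.2963,3.034]
print(s['clock'],s['tcp_pos'].round(4),s['wrist_force'],s['finger_gap'],s['grip_force'])
D=s['tcp_pos']-np.array([b[0],b[1],0]);x=D[0]*np.cos(b[2])+D[1]*np.sin(b[2]);print('bar local x',x, 'z',D[2]+.008, 'q',np.arccos((.086-x)/.076)-.5,np.arctan2(D[2]+.008-.0753,.086-x)-.5,'r',np.hypot(D[2]+.008-.0753,.086-x))
q0=np.arccos((.086-x)/.076)-.5
for q in np.linspace(q0,2.38,17): print(round(q,2),'slide',0,round(76*(np.cos(.5+q)-np.cos(.5+q0)),1),round(-76*(np.sin(.5+q)-np.sin(.5+q0)),1))
```

```text
5.1 [ 0.5312 -0.2961  0.115 ] [-5.85494288 -0.31032951 -0.05160778] 0.013253812748319703 20.57604432106018
bar local x 0.022227087153233883 z 0.12299135501451466 q 0.075137946556605 0.1421114408655315 r 0.07963322017902892
0.08 slide 0 0.0 -0.0
0.22 slide 0 -6.6 -8.7
0.36 slide 0 -14.4 -16.4
0.51 slide 0 -23.2 -22.9
0.65 slide 0 -32.8 -28.1
0.8 slide 0 -43.1 -31.8
0.94 slide 0 -53.8 -34.0
1.08 slide 0 -64.7 -34.7
1.23 slide 0 -75.6 -33.7
1.37 slide 0 -86.3 -31.2
1.52 slide 0 -96.5 -27.3
1.66 slide 0 -106.0 -21.9
1.8 slide 0 -114.6 -15.1
1.95 slide 0 -122.2 -7.3
2.09 slide 0 -128.6 1.6
2.24 slide 0 -133.6 11.3
2.38 slide 0 -137.2 21.7
```

Request:
jog_arm(
  moves=[
    {"fingers":1,"slide":[0,-6.6,-8.7],"angular":[0,0,0]},
    {"fingers":1,"slide":[0,-14.4,-16.4],"angular":[0,0,0]},
    {"fingers":1,"slide":[0,-23.2,-22.9],"angular":[0,0,0]},
    {"fingers":1,"slide":[0,-32.8,-28.1],"angular":[0,0,0]},
    {"fingers":1,"slide":[0,-43.1,-31.8],"angular":[0,0,0]},
    {"fingers":1,"slide":[0,-53.8,-34],"angular":[0,0,0]},
    {"fingers":1,"slide":[0,-64.7,-34.7],"angular":[0,0,0]},
    {"fingers":1,"slide":[0,-75.6,-33.7],"angular":[0,0,0]},
    {"fingers":1,"slide":[0,-86.3,-31.2],"angular":[0,0,0]},
    {"fingers":1,"slide":[0,-96.5,-27.3],"angular":[0,0,0]},
  ],
)

```text
clock: 5.93
tcp_pos: [0.4393, -0.2869, 0.1458]
orientation: [0.005, 0.744, 0.668, 0.002]
wrist_force: [6.2, 1.6, 5.8]
finger_gap: 0.013
grip_force: 20.9
```

Request:
jog_arm(
  moves=[
    {"fingers":1,"slide":[0,-9.5,5.4],"angular":[0,0,0]},
    {"fingers":1,"slide":[0,-18.1,12.2],"angular":[0,0,0]},
    {"fingers":1,"slide":[0,-25.7,20],"angular":[0,0,0]},
    {"fingers":1,"slide":[0,-32.1,28.9],"angular":[0,0,0]},
    {"fingers":1,"slide":[0,-37.1,38.6],"angular":[0,0,0]},
    {"fingers":1,"slide":[0,-40.7,49],"angular":[0,0,0]},
    {"fingers":1,"slide":[0,-41.2,52],"angular":[0,0,0]},
    {"fingers":1,"slide":[0,-41.2,53],"angular":[0,0,0]},
  ],
)

```text
clock: 6.6
tcp_pos: [0.3957, -0.2823, 0.0915]
orientation: [0.002, 0.744, 0.668, -0.0]
wrist_force: [-4.8, 4.7, 20.7]
finger_gap: 0.0131
grip_force: 24.6
```

Run:
```python
from h import *
s=get_state();b=[.5535,-.2963,3.034]
print(s['clock'],s['tcp_pos'].round(4),s['wrist_force'],s['finger_gap'],s['grip_force'])
D=s['tcp_pos']-np.array([b[0],b[1],0]);x=D[0]*np.cos(b[2])+D[1]*np.sin(b[2]);print('bar local x',x,'z',D[2]+.008,'q',np.arctan2(D[2]+.008-.0753,.086-x)-.5,np.hypot(D[2]+.008-.0753,.086-x))
```

```text
6.6 [ 0.3957 -0.2823  0.0915] [-4.83570038  4.72109362 20.71679394] 0.01309552271667302 24.565343856811523
bar local x 0.158349953945003 z 0.09945640353630925 q 2.3193476814630656 0.07627612777044382
```

Request:
jog_arm(
  moves=[
    {"fingers":0.4,"slide":[0,0,-1],"angular":[0,0,0]},
    {"fingers":0.4,"slide":[0,0,-2],"angular":[0,0,0]},
    {"fingers":0.3,"slide":[0,0,-15],"angular":[0,0,0]},
    {"fingers":0.3,"slide":[0,0,-50],"angular":[0,0,0]},
    {"fingers":0.3,"slide":[0,0,-90],"angular":[0,0,0]},
    {"fingers":0.3,"slide":[10,3,-130],"angular":[0,0,0]},
    {"fingers":0.3,"slide":[40,12,-155],"angular":[0,0,0]},
    {"fingers":0.3,"slide":[80,24,-160],"angular":[0,0,0]},
    {"fingers":0.3,"slide":[120,36,-160],"angular":[0,0,0]},
  ],
)

```text
clock: 7.35
tcp_pos: [0.4455, -0.167, 0.252]
orientation: [0.003, 0.745, 0.667, 0.001]
wrist_force: [1.6, -0.5, -1.2]
finger_gap: 0.0599
grip_force: 0.0
```

Request:
jog_arm(
  moves=[
    {"fingers":0.3,"slide":[375,110,0],"angular":[0,0,-28.8]},
    {"fingers":0.3,"slide":[375,110,0],"angular":[0,0,-28.8]},
    {"fingers":0.3,"slide":[375,110,0],"angular":[0,0,-28.8]},
    {"fingers":0.3,"slide":[375,110,0],"angular":[0,0,-28.8]},
    {"fingers":0.3,"slide":[375,110,0],"angular":[0,0,-28.8]},
    {"fingers":0.3,"slide":[375,110,0],"angular":[0,0,-28.8]},
    {"fingers":0.3,"slide":[375,110,0],"angular":[0,0,-28.8]},
    {"fingers":0.3,"slide":[375,110,0],"angular":[0,0,-28.8]},
    {"fingers":0.3,"slide":[375,110,0],"angular":[0,0,-28.8]},
    {"fingers":0.3,"slide":[375,110,0],"angular":[0,0,-28.8]},
  ],
)

```text
clock: 8.18
tcp_pos: [0.5947, 0.199, 0.2484]
orientation: [0.0, 0.553, 0.833, 0.001]
wrist_force: [-0.7, -0.9, 1.0]
finger_gap: 0.0599
grip_force: 0.0
```

Run:
```python
from h import *
s=get_state();p=read_camera('wrist');C=cam(p,s);cv2.imwrite('pics/w3.png',p['color'][:,:,::-1])
print(s['clock'],s['tcp_pos'].round(4),np.degrees(np.arctan2(*Rq(s['orientation'])[[1,0],1])))
c=[.5695,.1832,3.536]
obs=[]
for t,l in dict(cover=[0,0,0],rib_grip=[-28,0,30],tongue_tip=[-78,0,2]).items():
    r=tip_of(t,p)[:3];print(t,[(np.round(d['point'],1).tolist(),round(d['p'],2)) for d in r],proj(C,W(c,l)).round(0))
    q=proj(C,W(c,l)); k=min(r,key=lambda d:np.hypot(*(d['point']-q)),default=None)
    if k: obs.append((C,l,k['point']))
v,r=fit(obs,c);print(v.round(4),r.tolist())
g=cv2.cvtColor(p['color'],cv2.COLOR_RGB2GRAY)
for l in cv2.createLineSegmentDetector().detect(g)[0][:,0]:
    if np.hypot(l[2]-l[0],l[3]-l[1])>45:
        P=[onplane(C,l[:2],.008),onplane(C,l[2:],.008)];d=P[1]-P[0];a=np.degrees(np.arctan2(d[1],d[0]))
        if abs((a-22.6+45)%90-45)<7: print(l.round(0),a.round(1),P[0][:2].round(3),P[1][:2].round(3))
```

```text
8.1833 [0.5947 0.199  0.2484] 22.857184058868846
cover [([288.5, 169.6], 0.88), ([111.7, 55.8], 0.71), ([109.7, 269.6], 0.66)] [286. 170.]
rib_grip [([114.2, 40.5], 0.93), ([313.0, 175.6], 0.85), ([77.6, 296.2], 0.84)] [311. 176.]
tongue_tip [([61.6, 301.4], 0.87), ([150.1, 22.6], 0.8), ([358.6, 176.7], 0.6)] [356. 170.]
[0.5719 0.1852 3.4377] [[-0.3, -0.7], [0.6, 1.9], [-0.3, -0.4]]
[226. 188. 224. 141.] 111.3 [0.517 0.141] [0.498 0.189]
[306. 148. 305. 202.] -69.0 [0.581 0.215] [0.603 0.159]
```

View pics/w3.png

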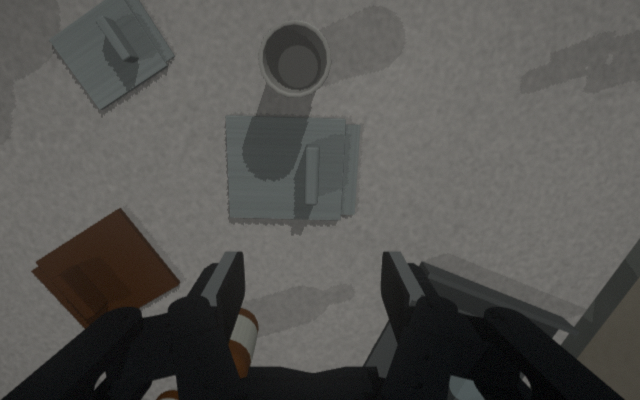

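The cover is square-on at x 226–350, y 115–220, with its rib at (312,175), its tongue strip at (352,170), and the beaker above it at (295,58).

Run:
```python
from h import *
s=get_state();p=read_camera('wrist');C=cam(p,s)
X=onplane(C,(312,175),.038);a=3.512
print('rib',X.round(4), 'fit rib',W([.5719,.1852,a],[-28,0,38]).round(4))
g=cv2.cvtColor(p['color'],cv2.COLOR_RGB2GRAY)[165:185].astype(int).mean(0);print(g[296:330].round(0).astype(int).tolist())
X[2]=.025;print(axes(s,X-s['tcp_pos']),np.degrees(np.arctan2(*Rq(s['orientation'])[[1,0],1])),s['tcp_pos'])
```

```text
rib [0.5937 0.1918 0.038 ] fit rib [0.598  0.1953 0.038 ]
[90, 85, 76, 72, 68, 68, 67, 67, 68, 68, 68, 67, 66, 80, 88, 92, 93, 93, 92, 91, 92, 93, 91, 88, 83, 78, 77, 82, 84, 84, 84, 84, 84, 84]
[ -2.5  -0.6 223.3] 22.69354328954574 [0.593342   0.19441309 0.24827456]
```

Request:
jog_arm(
  moves=[
    {"fingers":0.4,"slide":[-2.5,2.5,40],"angular":[0,0,1.5]},
    {"fingers":0.4,"slide":[-2.5,2.5,80],"angular":[0,0,1.5]},
    {"fingers":0.4,"slide":[-2.5,2.5,120],"angular":[0,0,1.5]},
    {"fingers":0.4,"slide":[-2.5,2.5,160],"angular":[0,0,1.5]},
    {"fingers":0.4,"slide":[-2.5,2.5,190],"angular":[0,0,1.5]},
    {"fingers":0.4,"slide":[-2.5,2.5,210],"angular":[0,0,1.5]},
    {"fingers":0.4,"slide":[-2.5,2.5,220],"angular":[0,0,1.5]},
    {"fingers":0.4,"slide":[-2.5,2.5,222],"angular":[0,0,1.5]},
    {"fingers":0.4,"slide":[-2.5,2.5,222],"angular":[0,0,1.5]},
  ],
)

```text
clock: 9.18
tcp_pos: [0.5971, 0.1921, 0.0267]
orientation: [0.0, 0.566, 0.824, 0.0]
wrist_force: [1.1, 1.8, 0.7]
finger_gap: 0.0513
grip_force: 0.0
```

Request:
jog_arm(
  moves=[
    {"fingers":0.7,"slide":[0,0,0],"angular":[0,0,0]},
    {"fingers":1,"slide":[0,0,0],"angular":[0,0,0]},
    {"fingers":1,"slide":[0,0,0],"angular":[0,0,0]},
    {"fingers":1,"slide":[0,0,0],"angular":[0,0,0]},
    {"fingers":1,"slide":[0,0,0],"angular":[0,0,0]},
    {"fingers":1,"slide":[0,0,0],"angular":[0,0,0]},
  ],
  squeeze=80,
)

```text
clock: 9.68
tcp_pos: [0.5981, 0.1932, 0.0281]
orientation: [0.001, 0.565, 0.825, 0.001]
wrist_force: [-1.5, -1.8, 6.5]
finger_gap: 0.0123
grip_force: 80.7
```

Run:
```python
from h import *
s=get_state()
print(s['clock'],s['tcp_pos'].round(4),s['wrist_force'].round(1),s['finger_gap'],s['grip_force'],np.degrees(np.arctan2(*Rq(s['orientation'])[[1,0],1])))
```

```text
9.6833 [0.5981 0.1932 0.0281] [-1.5 -1.8  6.5] 0.012326977643119267 80.67537546157837 21.139792419002273
```

Request:
jog_arm(
  moves=[
    {"fingers":1,"slide":[0,0,-10],"angular":[0,0,0]},
    {"fingers":1,"slide":[0,0,-30],"angular":[0,0,0]},
    {"fingers":1,"slide":[0,0,-65],"angular":[0,0,0]},
    {"fingers":1,"slide":[0,0,-100],"angular":[0,0,0]},
    {"fingers":1,"slide":[0,0,-140],"angular":[0,0,0]},
    {"fingers":1,"slide":[0,0,-175],"angular":[0,0,0]},
    {"fingers":1,"slide":[-10,-5,-195],"angular":[0,0,0]},
    {"fingers":1,"slide":[-35,-16,-205],"angular":[0,0,0]},
    {"fingers":1,"slide":[-70,-32,-205],"angular":[0,0,0]},
  ],
)

```text
clock: 10.43
tcp_pos: [0.5937, 0.1182, 0.2352]
orientation: [0.002, 0.563, 0.826, 0.003]
wrist_force: [1.2, -0.6, -5.5]
finger_gap: 0.0123
grip_force: 79.3
```

Request:
jog_arm(
  moves=[
    {"fingers":1,"slide":[-36,-16,0],"angular":[0,0,3]},
    {"fingers":1,"slide":[-74,-33,0],"angular":[0,0,6]},
    {"fingers":1,"slide":[-112,-50,0],"angular":[0,0,9]},
    {"fingers":1,"slide":[-150,-68,0],"angular":[0,0,12]},
    {"fingers":1,"slide":[-188,-85,0],"angular":[0,0,15]},
    {"fingers":1,"slide":[-226,-102,0],"angular":[0,0,18]},
    {"fingers":1,"slide":[-264,-119,0],"angular":[0,0,21]},
    {"fingers":1,"slide":[-300,-135,0],"angular":[0,0,24]},
    {"fingers":1,"slide":[-335,-151,0],"angular":[0,0,26]},
    {"fingers":1,"slide":[-360,-162,0],"angular":[0,0,27.3]},
  ],
)

```text
clock: 11.27
tcp_pos: [0.5701, -0.2812, 0.2311]
orientation: [0.0, 0.745, 0.667, -0.0]
wrist_force: [0.5, 0.2, -4.0]
finger_gap: 0.0125
grip_force: 79.2
```

Run:
```python
from h import *
import pickle
s=get_state();p=read_camera('wrist');C=cam(p,s);cv2.imwrite('pics/w4.png',p['color'][:,:,::-1])
pickle.dump(C,open('c4.pkl','wb'))
b=[.5535,-.2963,3.034]
print(s['clock'],s['tcp_pos'].round(4),s['wrist_force'].round(1),s['finger_gap'],np.degrees(np.arctan2(*Rq(s['orientation'])[[1,0],1])))
print(axes(s,W(b,[-18,0,200])-s['tcp_pos']))
M=Rq(s['orientation'])
print('pred corners',[proj(C,s['tcp_pos']+M@np.array([-y,-(x+28),-(z-28)])/1000).round(0).tolist() for x,y,z in[(-62,-56,8),(63,-56,8),(63,56,8),(-62,56,8),(-35,-30,38),(-21,-30,38),(-35,30,38)]])
```

```text
11.2667 [ 0.5701 -0.2812  0.2311] [ 0.5  0.2 -4. ] 0.012546873749770144 -6.386309111621263
[-16.7   3.2  31.1]
pred corners [[393.0, 138.0], [103.0, 138.0], [140.0, 355.0], [379.0, 354.0], [334.0, 219.0], [296.0, 219.0], [331.0, 354.0]]
```

View pics/w4.png

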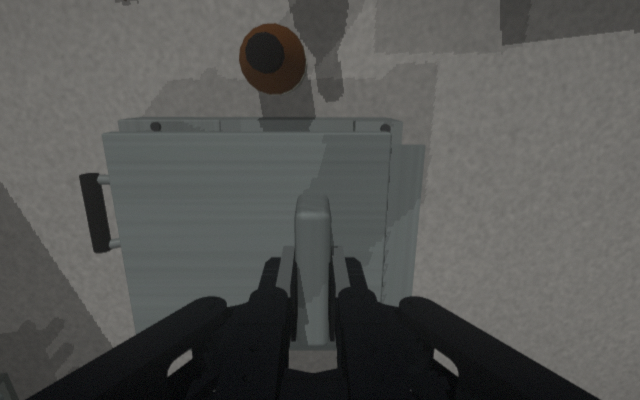

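The cover is held square in the gripper. Its far edge is at row 132 and the rib top starts at row 213, so it sits about 2.5 mm towards tool +x of where I predicted. I'll correct for that, then tilt it tongue-down and approach the groove.

Request:
jog_arm(
  moves=[
    {"fingers":1,"slide":[-10,2,20],"angular":[3,0,0]},
    {"fingers":1,"slide":[-19,4,50],"angular":[7,0,0]},
    {"fingers":1,"slide":[-19,4,85],"angular":[12,0,0]},
    {"fingers":1,"slide":[-19,4,110],"angular":[12,0,0]},
    {"fingers":1,"slide":[-19,4,125],"angular":[12,0,0]},
    {"fingers":1,"slide":[-19,4,130],"angular":[12,0,0]},
    {"fingers":1,"slide":[-19,4,130],"angular":[12,0,0]},
  ],
)

```text
clock: 11.9
tcp_pos: [0.5722, -0.2962, 0.0993]
orientation: [-0.08, 0.74, 0.665, -0.07]
wrist_force: [-0.2, 0.5, -4.4]
finger_gap: 0.0121
grip_force: 79.5
```

```bash
cat > ins.py <<'E'
from h import *
b=[.5535,-.2963,3.034]
s=get_state();M=Rq(s['orientation']);Rb=R.from_euler('z',b[2]).as_matrix()
L=Rb.T@(s['tcp_pos']-[b[0],b[1],0])*1000
t=np.degrees(np.arcsin(-M[2,1])) # tool y down = tilt
print('t',s['clock'],'tcp local',L.round(1),'tilt',t.round(2),'F local',(Rb.T@s['wrist_force']).round(1),'gap',s['finger_gap'],'yaw',np.degrees(np.arctan2(*M[[1,0],1])).round(2))
B=Rb.T@M
f=lambda p:(L+B@np.array([-(p[1])+2.5,-(p[0]+28),-(p[2]-28)])).round(1)
print('cover tip',f((-78,0,0)),'org',f((0,0,0)),'far',f((63,0,0)))
if __name__=='__main__':
    import sys
    if len(sys.argv)>1:
        X=np.array(eval(sys.argv[1]));print('to',X,'tool slide',(B.T@(X-L)).round(1))
E
python3 ins.py "[-18.9,-2.5,87.8]"
```

```text
t 11.9 tcp local [-18.6  -2.1  99.3] tilt 12.18 F local [ 0.3 -0.5 -4.4] gap 0.012051781402185269 yaw -6.12
cover tip [-61.6  -4.7  61.4] org [14.7 -4.6 77.8] far [76.3 -4.5 91.1]
to [-18.9  -2.5  87.8] tool slide [ 0.4  2.7 11.1]
```

Request:
jog_arm(
  moves=[
    {"fingers":1,"slide":[-4.6,0,0],"angular":[0,0,0]},
    {"fingers":1,"slide":[-4.6,1.5,6],"angular":[0,0,0]},
    {"fingers":1,"slide":[-4.6,2.7,11],"angular":[0,0,0]},
    {"fingers":1,"slide":[-4.6,2.7,11],"angular":[0,0,0]},
    {"fingers":1,"slide":[-4.6,2.7,11],"angular":[0,0,0]},
  ],
)

```text
clock: 12.32
tcp_pos: [0.5728, -0.3019, 0.0903]
orientation: [-0.078, 0.74, 0.664, -0.07]
wrist_force: [0.2, 0.1, -4.5]
finger_gap: 0.0124
grip_force: 79.3
```

```bash
python3 ins.py "[-32.9,2.5,86.3]"
python3 - <<'E'
from h import *
p=read_camera('scene');a=p['color'][200:310,200:310,::-1];cv2.imwrite('pics/s5.png',cv2.resize(a,(600,600),interpolation=cv2.INTER_CUBIC))
E
```

```text
t 12.3167 tcp local [-19.7   3.5  90.3] tilt 11.97 F local [-0.2 -0.1 -4.5] gap 0.01235267573129798 yaw -6.18
cover tip [-62.9   1.   52.5] org [13.5  1.  68.7] far [75.1  1.  81.8]
to [-32.9   2.5  86.3] tool slide [ 1.  13.7  1.2]
```

View pics/s5.png

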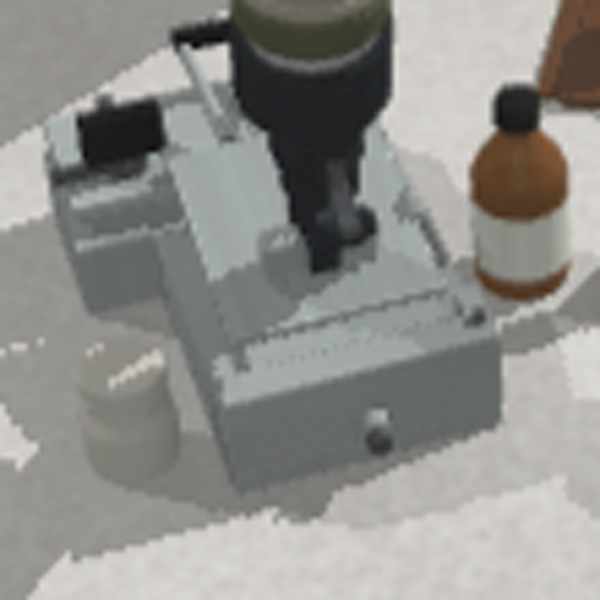

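The cover is held tilted, with its tongue edge just in front of the lip at about (340,310) and between the cheeks. Next I lower it 4 mm and slide it in.

Request:
jog_arm(
  moves=[
    {"fingers":1,"slide":[1,0.8,4],"angular":[0,0,0]},
    {"fingers":1,"slide":[1,0.8,4],"angular":[0,0,0]},
    {"fingers":1,"slide":[1,0.8,4],"angular":[0,0,0]},
    {"fingers":1,"slide":[1,5,3.2],"angular":[0,0,0]},
    {"fingers":1,"slide":[1,9,2.3],"angular":[0,0,0]},
    {"fingers":1,"slide":[1,13.5,1.3],"angular":[0,0,0]},
    {"fingers":1,"slide":[1,13.5,1.3],"angular":[0,0,0]},
  ],
)

```text
clock: 12.95
tcp_pos: [0.5871, -0.3025, 0.0856]
orientation: [-0.077, 0.74, 0.665, -0.07]
wrist_force: [-0.1, -0.1, -4.5]
finger_gap: 0.0123
grip_force: 79.5
```

```bash
python3 ins.py "[-30.7,2.5,78.6]"
```

```text
t 12.95 tcp local [-34.1   2.5  85.6] tilt 11.93 F local [ 0.1  0.1 -4.5] gap 0.012334115308125598 yaw -6.15
cover tip [-77.2   0.   47.9] org [-0.9  0.1 64. ] far [60.7  0.1 77. ]
to [-30.7   2.5  78.6] tool slide [ 0.  -1.9  7.5]
```

Request:
jog_arm(
  moves=[
    {"fingers":1,"slide":[0,-0.6,2.5],"angular":[-2,0,0]},
    {"fingers":1,"slide":[0,-1.2,5],"angular":[-4,0,0]},
    {"fingers":1,"slide":[0,-1.9,7.5],"angular":[-6,0,0]},
    {"fingers":1,"slide":[0,-2.6,9.6],"angular":[-8,0,0]},
    {"fingers":1,"slide":[0,-3.2,11.7],"angular":[-10,0,0]},
    {"fingers":1,"slide":[0,-3.8,13.7],"angular":[-12,0,0]},
    {"fingers":1,"slide":[0,-3.8,14],"angular":[-12,0,0]},
    {"fingers":1,"slide":[0,-3.8,14],"angular":[-12,0,0]},
  ],
)

```text
clock: 13.62
tcp_pos: [0.5786, -0.3014, 0.0732]
orientation: [-0.0, 0.744, 0.668, -0.0]
wrist_force: [-1.3, 0.2, -1.8]
finger_gap: 0.0124
grip_force: 79.9
```

```bash
python3 ins.py "[-27.5,2.5,73]"
```

```text
t 13.6167 tcp local [-25.5   2.4  73.2] tilt 0.07 F local [ 1.3 -0.  -1.8] gap 0.012394773954182007 yaw -6.19
cover tip [-75.4  -0.1  45.1] org [ 2.6 -0.1 45.2] far [65.6 -0.1 45.3]
to [-27.5   2.5  73. ] tool slide [-0.1  2.   0.2]
```

Request:
jog_arm(
  moves=[
    {"fingers":1,"slide":[0,2,0.5],"angular":[0,0,0]},
    {"fingers":1,"slide":[0,2,1],"angular":[0,0,0]},
    {"fingers":1,"slide":[0,2,1],"angular":[0,0,0]},
  ],
)

```text
clock: 13.87
tcp_pos: [0.5809, -0.3019, 0.0731]
orientation: [-0.001, 0.744, 0.668, -0.001]
wrist_force: [-5.9, 0.9, 7.5]
finger_gap: 0.0121
grip_force: 81.0
```

```bash
python3 ins.py "[-27.5,2.5,73]"
```

```text
t 13.8667 tcp local [-27.9   2.7  73.1] tilt 0.11 F local [ 5.9 -0.3  7.5] gap 0.012117299871905497 yaw -6.17
cover tip [-77.8   0.2  45. ] org [ 0.2  0.2 45.2] far [63.2  0.2 45.3]
to [-27.5   2.5  73. ] tool slide [ 0.2 -0.4  0.1]
```

Request:
jog_arm(
  moves=[
    {"fingers":0.5,"slide":[0,0,0],"angular":[0,0,0]},
    {"fingers":0.4,"slide":[0,0,0],"angular":[0,0,0]},
    {"fingers":0.4,"slide":[0,0,-20],"angular":[0,0,0]},
    {"fingers":0.4,"slide":[0,0,-60],"angular":[0,0,0]},
    {"fingers":0.4,"slide":[0,0,-95],"angular":[0,0,0]},
    {"fingers":0.4,"slide":[-15,-30,-120],"angular":[0,0,0]},
    {"fingers":0.4,"slide":[-33,-65,-125],"angular":[0,0,0]},
    {"fingers":0.4,"slide":[-50,-100,-125],"angular":[0,0,0]},
    {"fingers":0.4,"slide":[-71,-132,-125],"angular":[0,0,0]},
    {"fingers":0.4,"slide":[-71,-132,-125],"angular":[0,0,0]},
  ],
)

```text
clock: 14.7
tcp_pos: [0.4381, -0.3608, 0.1976]
orientation: [0.0, 0.746, 0.666, -0.001]
wrist_force: [0.2, -0.0, -0.0]
finger_gap: 0.0511
grip_force: 0.0
```

Run:
```python
from h import *
import pickle
s=get_state();p=read_camera('wrist');C=cam(p,s);cv2.imwrite('pics/w6.png',p['color'][:,:,::-1]);pickle.dump((C,s),open('c6.pkl','wb'))
b=[.5535,-.2963,3.034]
print(s['clock'],s['tcp_pos'].round(4),np.degrees(np.arctan2(*Rq(s['orientation'])[[1,0],1])))
for t,l in dict(nut_grip=[104,74,94],index_mark=[151,74,74],cover=[0,0,45],rib_grip=[-28,0,75],lever_pivot=[86,0,75]).items():
    print(t,[(np.round(d['point'],1).tolist(),round(d['p'],2)) for d in tip_of(t,p)[:2]],proj(C,W(b,l)).round(0))
print(axes(s,W(b,[104,74,86])-s['tcp_pos']))
```

```text
14.7 [ 0.4381 -0.3608  0.1976] -6.454468965040145
nut_grip [([319.4, 199.5], 0.62), ([233.0, 87.5], 0.33)] [319. 201.]
index_mark [([253.6, 193.8], 0.78)] [257. 193.]
cover [([453.1, 90.9], 0.56)] [452.  90.]
rib_grip [([507.0, 86.8], 0.94)] [509.  90.]
lever_pivot [([340.2, 90.0], 0.58)] [345.  91.]
[  2.7   4.  111.6]
```

View pics/w6.png

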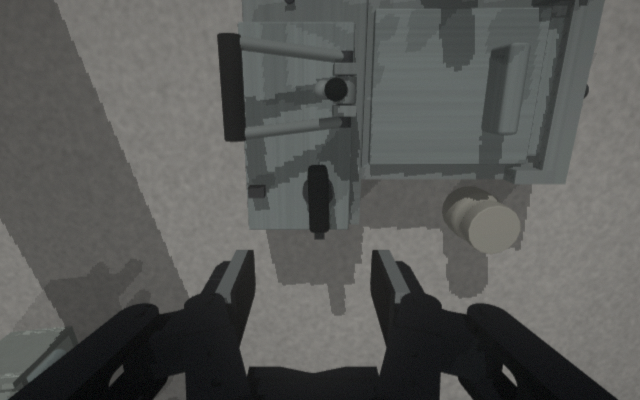

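The cover sits flat on its seat at x 370–530, between the cheeks. The lever is open with its bar at (230,87). The nut bar runs vertically at (318,199) with its pointer at the image bottom (320,237), and the index block is at (257,192).

Run:
```python
from h import *
import pickle
C,s=pickle.load(open('c6.pkl','rb'));b=[.5535,-.2963,3.034]
g=cv2.imread('pics/w6.png').max(2)
m=np.zeros_like(g);m[160:242,300:340]=(g[160:242,300:340]<35)*255
n,lab,st,ce=cv2.connectedComponentsWithStats(m);k=1+st[1:,4].argmax();ys,xs=np.where(lab==k);print(st[k],ce[k])
# row centers of top face
pts=[(x:=xs[ys==r]).mean() for r in range(170,228)]
f=np.polyfit(np.arange(170,228),pts,1);P=[onplane(C,(np.polyval(f,r),r),.1) for r in(172,226)]
d=P[1]-P[0];print('phi',np.degrees(np.arctan2(d[1],d[0])-b[2])%360)
print([W(b,[104,74,100]).round(4)],[q.round(4) for q in P])
```

```text
[ 308  165   22   68 1266] [318.2464455  198.07030016]
phi 91.65833626242869
[array([ 0.4422, -0.3587,  0.1   ])] [array([ 0.4433, -0.3368,  0.1   ]), array([ 0.4403, -0.3753,  0.1   ])]
```

Request:
jog_arm(
  moves=[
    {"fingers":0.4,"slide":[2.5,4,40],"angular":[0,0,-2]},
    {"fingers":0.4,"slide":[2.5,4,75],"angular":[0,0,-2]},
    {"fingers":0.4,"slide":[2.5,4,100],"angular":[0,0,-2]},
    {"fingers":0.4,"slide":[2.5,4,111],"angular":[0,0,-2]},
    {"fingers":0.4,"slide":[2.5,4,111],"angular":[0,0,-2]},
    {"fingers":0.8,"slide":[2.5,4,111],"angular":[0,0,-2]},
    {"fingers":1,"slide":[2.5,4,111],"angular":[0,0,-2]},
    {"fingers":1,"slide":[2.5,4,111],"angular":[0,0,-2]},
    {"fingers":1,"slide":[2.5,4,111],"angular":[0,0,-2]},
    {"fingers":1,"slide":[2.5,4,111],"angular":[0,0,-2]},
  ],
  squeeze=40,
)

```text
clock: 15.83
tcp_pos: [0.4427, -0.3566, 0.0879]
orientation: [-0.002, 0.733, 0.68, -0.003]
wrist_force: [-17.0, 0.6, 10.3]
finger_gap: 0.0138
grip_force: 40.2
```

```bash
python3 ins.py "[104,74,86]"
```

```text
t 15.8333 tcp local [103.7  71.9  87.9] tilt 0.42 F local [17.   1.3 10.3] gap 0.01383292006228912 yaw -4.29
cover tip [54.  67.8 59.6] org [131.9  70.4  60.1] far [194.9  72.4  60.6]
to [104  74  86] tool slide [-2.1 -0.4  1.9]
```

Request:
jog_arm(
  moves=[
    {"fingers":1,"slide":[-2,-1.5,-1],"angular":[0,0,0]},
    {"fingers":1,"slide":[-2,-1.5,-1],"angular":[0,0,5]},
    {"fingers":1,"slide":[-2,-1.5,-1],"angular":[0,0,11]},
    {"fingers":1,"slide":[-2,-1.5,-1],"angular":[0,0,17]},
    {"fingers":1,"slide":[-2,-1.5,-1],"angular":[0,0,23]},
    {"fingers":1,"slide":[-2,-1.5,-1],"angular":[0,0,29]},
    {"fingers":1,"slide":[-2,-1.5,-1],"angular":[0,0,35]},
    {"fingers":1,"slide":[-2,-1.5,-1],"angular":[0,0,41]},
    {"fingers":1,"slide":[-2,-1.5,-1],"angular":[0,0,46]},
  ],
)

```text
clock: 16.58
tcp_pos: [0.4439, -0.3574, 0.0869]
orientation: [-0.001, 0.941, 0.338, -0.001]
wrist_force: [-2.0, 0.0, -8.9]
finger_gap: 0.0133
grip_force: 38.9
```

```bash
python3 ins.py "[104,74,86]"
```

```text
t 16.5833 tcp local [102.4  72.6  86.9] tilt 0.12 F local [ 2.   0.2 -8.9] gap 0.013269273011768274 yaw -50.46
cover tip [ 64.9 105.7  58.8] org [120.8  51.2  58.9] far [165.9   7.2  59.1]
to [104  74  86] tool slide [-2.1 -0.1  0.9]
```

Low forces. Remaining turn: 96.16 − 50.46 = 45.7°, and the clamp drops about 1.3 mm.

Request:
jog_arm(
  moves=[
    {"fingers":1,"slide":[-1,0,0.5],"angular":[0,0,6]},
    {"fingers":1,"slide":[-1,0,0.5],"angular":[0,0,12]},
    {"fingers":1,"slide":[-1,0,0.5],"angular":[0,0,18]},
    {"fingers":1,"slide":[-1,0,1],"angular":[0,0,24]},
    {"fingers":1,"slide":[-1,0,1],"angular":[0,0,30]},
    {"fingers":1,"slide":[-1,0,1],"angular":[0,0,36]},
    {"fingers":1,"slide":[-1,0,1],"angular":[0,0,42]},
    {"fingers":1,"slide":[-1,0,1.3],"angular":[0,0,45.7]},
    {"fingers":1,"slide":[-1,0,1.3],"angular":[0,0,45.7]},
    {"fingers":1,"slide":[-1,0,1.3],"angular":[0,0,45.7]},
  ],
)

```text
clock: 17.42
tcp_pos: [0.4443, -0.359, 0.0856]
orientation: [0.0, 0.999, -0.05, 0.0]
wrist_force: [0.6, -1.0, -10.1]
finger_gap: 0.0129
grip_force: 39.3
```

```bash
python3 ins.py "[104,74,86]"
```

```text
t 17.4167 tcp local [101.9  74.   85.6] tilt -0.02 F local [ -0.7   0.9 -10.1] gap 0.012888255685735959 yaw -95.77
cover tip [ 99.  124.   57.6] org [99.6 46.  57.6] far [100.  -17.   57.6]
to [104  74  86] tool slide [-2.1 -0.1 -0.4]
```

Request:
jog_arm(
  moves=[
    {"fingers":0.6,"slide":[0,0,0],"angular":[0,0,0]},
    {"fingers":0.4,"slide":[0,0,0],"angular":[0,0,0]},
    {"fingers":0.4,"slide":[0,0,-15],"angular":[0,0,0]},
    {"fingers":0.4,"slide":[0,0,-50],"angular":[0,0,0]},
    {"fingers":0.4,"slide":[0,0,-85],"angular":[0,0,0]},
    {"fingers":0.4,"slide":[0,0,-110],"angular":[0,0,0]},
    {"fingers":0.4,"slide":[0,0,-110],"angular":[0,0,0]},
    {"fingers":0.4,"slide":[0,0,-110],"angular":[0,0,0]},
  ],
)

```text
clock: 18.08
tcp_pos: [0.4456, -0.36, 0.199]
orientation: [0.002, 0.999, -0.051, 0.003]
wrist_force: [-0.0, 0.1, -1.2]
finger_gap: 0.0517
grip_force: 0.0
```

Run:
```python
from h import *
import pickle
s=get_state();p=read_camera('wrist');C=cam(p,s);g=p['color'].max(2);b=[.5535,-.2963,3.034]
pickle.dump((C,s),open('c7.pkl','wb'));cv2.imwrite('pics/w7.png',p['color'][:,:,::-1])
print(s['clock'],s['tcp_pos'].round(4),'nut',proj(C,W(b,[104,74,100])),'idx',proj(C,W(b,[151,74,72])),tip_of('index_mark',p)[:1],tip_of('nut_grip',p)[:1])
c=proj(C,W(b,[104,74,100])).astype(int);x0,y0=c-[60,60]
m=np.zeros_like(g);m[y0:y0+120,x0:x0+120]=(g[y0:y0+120,x0:x0+120]<35)*255
n,lab,st,ce=cv2.connectedComponentsWithStats(m);k=lab[c[1],c[0]] or 1+st[1:,4].argmax();print(st[k])
ys,xs=np.where(lab==k);r0,r1=st[k][1]+6,st[k][1]+st[k][3]-6
f=np.polyfit(range(r0,r1),[xs[ys==r].mean() for r in range(r0,r1)],1)
P=[onplane(C,(np.polyval(f,r),r),.1) for r in(r0,r1)];d=P[1]-P[0];print('phi',(np.degrees(np.arctan2(d[1],d[0])-b[2])+90)%180-90)
cv2.imwrite('pics/w7c.png',cv2.resize(p['color'][100:350,150:490,::-1],(800,588),interpolation=cv2.INTER_CUBIC))
```

```text
18.0833 [ 0.4456 -0.36    0.199 ] nut [311.3443946  210.26303309] idx [310.96134075 254.92020759] [{'point': [307.4, 259.5], 'p': 0.85}] [{'point': [309.0, 204.7], 'p': 0.75}]
[ 301  174   22   65 1215]
phi -0.18279337778648141
```

View pics/w7c.png

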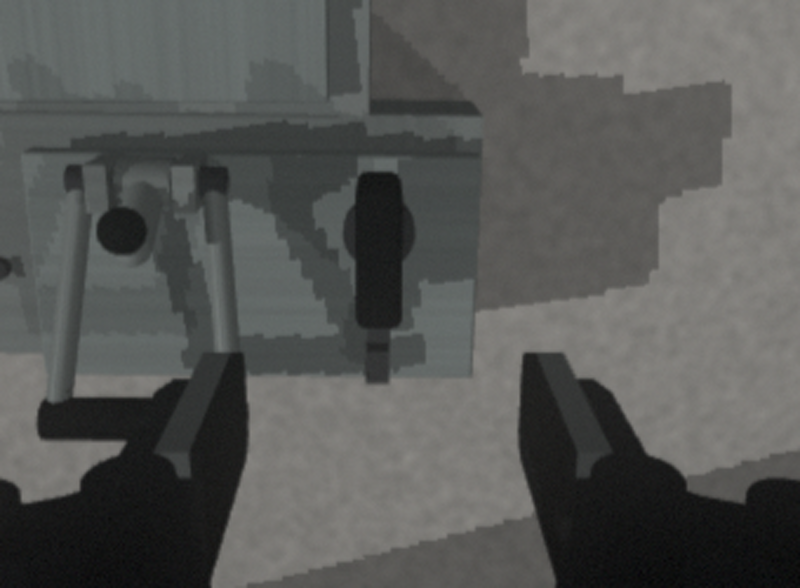

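The nut bar and pointer, about (377,250–340) in the crop, line up with the index block at (377,365), with φ = −0.2°. The lever is still open. Now I'll go back to the lever bar.

Request:
jog_arm(
  moves=[
    {"fingers":0.4,"slide":[-10,-10,0],"angular":[0,0,-7]},
    {"fingers":0.4,"slide":[-20,-20,0],"angular":[0,0,-14]},
    {"fingers":0.4,"slide":[-30,-30,0],"angular":[0,0,-21]},
    {"fingers":0.4,"slide":[-40,-40,0],"angular":[0,0,-28]},
    {"fingers":0.4,"slide":[-50,-50,0],"angular":[0,0,-35]},
    {"fingers":0.4,"slide":[-58,-60,0],"angular":[0,0,-42]},
    {"fingers":0.4,"slide":[-58,-70,0],"angular":[0,0,-49]},
    {"fingers":0.4,"slide":[-58,-75,0],"angular":[0,0,-56]},
    {"fingers":0.4,"slide":[-58,-75,0],"angular":[0,0,-63]},
    {"fingers":0.4,"slide":[-58,-75,0],"angular":[0,0,-70]},
  ],
)

```text
clock: 19.07
tcp_pos: [0.3935, -0.277, 0.1942]
orientation: [-0.001, 0.846, 0.534, -0.0]
wrist_force: [-0.3, 0.5, -0.2]
finger_gap: 0.0511
grip_force: 0.0
```

Request:
jog_arm(
  moves=[
    {"fingers":0.4,"slide":[0,0,0],"angular":[0,0,-7]},
    {"fingers":0.4,"slide":[0,0,0],"angular":[0,0,-14]},
    {"fingers":0.4,"slide":[0,0,0],"angular":[0,0,-19.6]},
    {"fingers":0.4,"slide":[0,0,0],"angular":[0,0,-19.6]},
    {"fingers":0.4,"slide":[0,0,0],"angular":[0,0,-19.6]},
  ],
)

```text
clock: 19.48
tcp_pos: [0.3937, -0.2776, 0.1944]
orientation: [-0.001, 0.746, 0.666, -0.0]
wrist_force: [-0.4, 0.1, 0.2]
finger_gap: 0.0512
grip_force: 0.0
```

```bash
python3 ins.py "[158.8,0,87]"
```

```text
t 19.4833 tcp local [160.9  -1.4 194.4] tilt 0.09 F local [ 0.4 -0.   0.2] gap 0.05118884104597165 yaw -6.42
cover tip [110.9  -3.7 166.4] org [188.9  -4.1 166.5] far [251.9  -4.4 166.6]
to [158.8   0.   87. ] tool slide [ -1.6   2.3 107.4]
```

Request:
jog_arm(
  moves=[
    {"fingers":0.4,"slide":[-1.5,2,40],"angular":[0,0,0]},
    {"fingers":0.4,"slide":[-1.5,2,78],"angular":[0,0,0]},
    {"fingers":0.4,"slide":[-1.5,2,100],"angular":[0,0,0]},
    {"fingers":0.4,"slide":[-1.5,2,107],"angular":[0,0,0]},
    {"fingers":0.6,"slide":[-1.5,2,107],"angular":[0,0,0]},
    {"fingers":1,"slide":[-1.5,2,107],"angular":[0,0,0]},
    {"fingers":1,"slide":[-1.5,2,107],"angular":[0,0,0]},
    {"fingers":1,"slide":[-1.5,2,107],"angular":[0,0,0]},
    {"fingers":1,"slide":[-1.5,2,107],"angular":[0,0,0]},
  ],
  squeeze=25,
)

```text
clock: 20.23
tcp_pos: [0.396, -0.2807, 0.09]
orientation: [0.001, 0.745, 0.667, -0.001]
wrist_force: [-6.1, -0.1, 5.9]
finger_gap: 0.0128
grip_force: 24.8
```

```bash
python3 ins.py "[158.8,0,87]"
python3 - <<'E'
import numpy as np
q0=2.35
for q in np.linspace(q0,-.03,19)[1:]: print(round(q,2),round(76*(np.cos(.5+q)-np.cos(.5+q0)),1),round(-76*(np.sin(.5+q)-np.sin(.5+q0)),1))
E
```

```text
t 20.2333 tcp local [158.3   1.4  90. ] tilt -0.03 F local [6.  0.7 5.9] gap 0.012780969547437229 yaw -6.31
cover tip [108.3  -1.   62. ] org [186.3  -1.2  62. ] far [249.3  -1.3  62. ]
to [158.8   0.   87. ] tool slide [ 1.4 -0.5  3. ]
2.22 3.5 -9.4
2.09 8.2 -18.3
1.95 14.1 -26.4
1.82 21.0 -33.7
1.69 28.8 -40.1
1.56 37.3 -45.4
1.42 46.5 -49.4
1.29 56.1 -52.3
1.16 66.0 -53.8
1.03 76.1 -54.1
0.9 86.0 -53.0
0.76 95.8 -50.6
0.63 105.1 -46.9
0.5 113.9 -42.1
0.37 122.0 -36.1
0.23 129.2 -29.1
0.1 135.4 -21.2
-0.03 140.6 -12.6
```

Request:
jog_arm(
  moves=[
    {"fingers":1,"slide":[0,3.5,-9.4],"angular":[0,0,0]},
    {"fingers":1,"slide":[0,8.2,-18.3],"angular":[0,0,0]},
    {"fingers":1,"slide":[0,14.1,-26.4],"angular":[0,0,0]},
    {"fingers":1,"slide":[0,21,-33.7],"angular":[0,0,0]},
    {"fingers":1,"slide":[0,28.8,-40.1],"angular":[0,0,0]},
    {"fingers":1,"slide":[0,37.3,-45.4],"angular":[0,0,0]},
    {"fingers":1,"slide":[0,46.5,-49.4],"angular":[0,0,0]},
    {"fingers":1,"slide":[0,56.1,-52.3],"angular":[0,0,0]},
    {"fingers":1,"slide":[0,66,-53.8],"angular":[0,0,0]},
    {"fingers":1,"slide":[0,76.1,-54.1],"angular":[0,0,0]},
  ],
)

```text
clock: 21.07
tcp_pos: [0.4709, -0.2889, 0.145]
orientation: [0.001, 0.745, 0.667, -0.001]
wrist_force: [-7.5, 0.0, 8.4]
finger_gap: 0.0129
grip_force: 26.3
```

Request:
jog_arm(
  moves=[
    {"fingers":1,"slide":[0,9.9,1.1],"angular":[0,0,0]},
    {"fingers":1,"slide":[0,19.7,3.5],"angular":[0,0,0]},
    {"fingers":1,"slide":[0,29,7.2],"angular":[0,0,0]},
    {"fingers":1,"slide":[0,37.8,12],"angular":[0,0,0]},
    {"fingers":1,"slide":[0,45.9,18],"angular":[0,0,0]},
    {"fingers":1,"slide":[0,53.1,25],"angular":[0,0,0]},
    {"fingers":1,"slide":[0,59.3,32.9],"angular":[0,0,0]},
    {"fingers":1,"slide":[0,64.5,41.5],"angular":[0,0,0]},
    {"fingers":1,"slide":[0,64.5,41.5],"angular":[0,0,0]},
  ],
)

```text
clock: 21.82
tcp_pos: [0.5347, -0.2956, 0.1023]
orientation: [-0.0, 0.745, 0.667, -0.001]
wrist_force: [-7.7, -1.3, 4.0]
finger_gap: 0.0135
grip_force: 27.5
```

```bash
python3 ins.py "[19.3,0,101.4]"
```

```text
t 21.8167 tcp local [ 18.7   1.3 102.3] tilt 0.14 F local [7.5 2.1 4. ] gap 0.013533439395934361 yaw -6.31
cover tip [-31.2  -1.   74.2] org [46.8 -1.2 74.4] far [109.8  -1.4  74.6]
to [ 19.3   0.  101.4] tool slide [ 1.3 -0.6  0.9]
```

Request:
jog_arm(
  moves=[
    {"fingers":1,"slide":[0,0,2],"angular":[0,0,0]},
    {"fingers":1,"slide":[0,0.5,4],"angular":[0,0,0]},
    {"fingers":1,"slide":[0,0.5,5],"angular":[0,0,0]},
    {"fingers":1,"slide":[0,0.5,5],"angular":[0,0,0]},
  ],
  squeeze=60,
)

```text
clock: 22.15
tcp_pos: [0.535, -0.2957, 0.1019]
orientation: [0.001, 0.745, 0.667, -0.001]
wrist_force: [-16.6, 4.2, 31.1]
finger_gap: 0.0123
grip_force: 59.2
```

```bash
python3 ins.py "[19.3,0,101.4]"
```

```text
t 22.15 tcp local [ 18.4   1.4 101.9] tilt -0.02 F local [16.9 -2.4 31.1] gap 0.012259013898706105 yaw -6.32
cover tip [-31.6  -0.8  73.9] org [46.4 -1.1 73.8] far [109.4  -1.2  73.8]
to [ 19.3   0.  101.4] tool slide [ 1.4 -0.9  0.5]
```

Request:
jog_arm(
  moves=[
    {"fingers":1,"slide":[0,-0.5,-4],"angular":[0,0,0]},
    {"fingers":0.6,"slide":[0,-0.5,-4],"angular":[0,0,0]},
    {"fingers":0.5,"slide":[0,-0.5,-4],"angular":[0,0,0]},
    {"fingers":0.5,"slide":[0,-0.5,-4],"angular":[0,0,0]},
    {"fingers":0.5,"slide":[0,-0.5,-30],"angular":[0,0,0]},
    {"fingers":0.5,"slide":[20,-0.5,-70],"angular":[0,0,0]},
    {"fingers":0.5,"slide":[40,-0.5,-105],"angular":[0,0,0]},
    {"fingers":0.5,"slide":[60,-0.5,-140],"angular":[0,0,0]},
    {"fingers":0.5,"slide":[80,-0.5,-150],"angular":[0,0,0]},
    {"fingers":0.5,"slide":[80,-0.5,-150],"angular":[0,0,0]},
  ],
  squeeze=30,
)

```text
clock: 22.98
tcp_pos: [0.5471, -0.2134, 0.2509]
orientation: [0.003, 0.744, 0.669, 0.002]
wrist_force: [0.3, -0.7, -0.5]
finger_gap: 0.0423
grip_force: 0.0
```

Run:
```python
from h import *
s=get_state();p=read_camera('wrist');C=cam(p,s);b=[.5535,-.2963,3.034]
print(s['clock'],s['tcp_pos'].round(4),s['wrist_force'].round(1))
for q in(0,.05,.1,.2): print(q,proj(C,W(b,[86-76*np.cos(.5+q),0,73+76*np.sin(.5+q)])).round(1))
for t,l in dict(lever_bar=[19,0,109],nut_grip=[104,74,92],cover=[0,0,45],rib_grip=[-28,0,75]).items():
    print(t,[(np.round(d['point'],1).tolist(),round(d['p'],2)) for d in tip_of(t,p)[:2]],proj(C,W(b,l)).round(0))
cv2.imwrite('pics/w8.png',p['color'][:,:,::-1])
```

```text
22.9833 [ 0.5471 -0.2134  0.2509] [ 0.3 -0.7 -0.5]
0 [307.1 280.2]
0.05 [304.9 282.2]
0.1 [302.4 284.1]
0.2 [296.8 287.8]
lever_bar [([306.6, 279.6], 0.85)] [307. 280.]
nut_grip [] [221. 339.]
cover [([327.8, 247.8], 0.69), ([400.0, 252.0], 0.35)] [326. 249.]
rib_grip [([355.6, 261.2], 0.66)] [356. 262.]
```

View pics/w8.png

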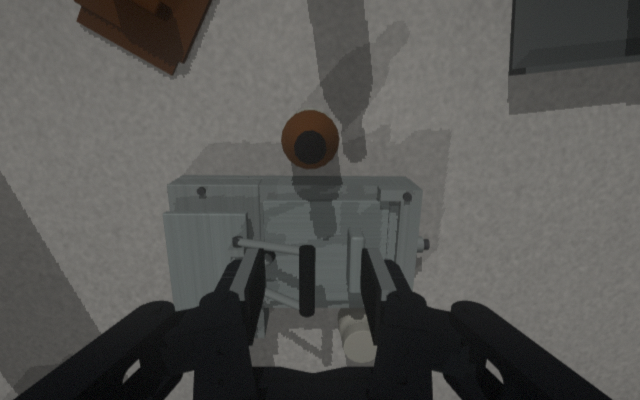

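The bar is at (307,280), which matches q = 0, so the lever is closed. The cover is home, the bottles and jar are still standing, and the robot is touching nothing.

```bash
python3 -c "from workcell import *;print(hand_in())"
```

```text
the job is handed in; nothing more can be done
None
```

The job is done and handed in at about 23 s: lever opened, cover fitted under the lip and seated flat, nut turned to its index mark (within about 0.2°), lever fully closed on the cover, and I disturbed none of the bottles, the jar or the beaker.

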